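# Lock the interlocked medicine locker

## Task

Lock the white medicine locker for the night: throw all three of its red levers fully over, from leaning towards the robot to leaning right over to the far side. An interlock lets them go only one after another in an order that you must find: if a lever stops after a few millimetres it is blocked, so do not force it, try another and come back to it. Leave the other things where they are, including the tin on the locker.

Things in the scene. Friction and masses are not known exactly. Their poses are not given: they have to be found in the camera images.
- locker: white medicine locker, 260 (x) x 380 (y) x 100 mm high, fixed; origin under its centre; +x points from its front face (green cross) to its rear. The levers stand on its flat top in a row at y = +115, 0, -115 mm and swing in its x-z plane. Inside, an interlock: at first only one lever is free; fully thrown, it frees one other, and that one, fully thrown, frees the last
- lever_r (a joint): angle (rad) of one of three identical levers: 0 = unlocked, leaning 29 degrees to the robot side (locker -x); 1.0 = locked, against its stop, leaning 29 degrees to the far side (+x). Free, it needs about 3 N at the crossbar (start it slowly: hit fast it kicks back with 10 N and more) and stays where left; blocked, it gives 0.06 to 0.12 rad (5 to 10 mm) and stops. The letter tells neither place nor order: places are shuffled and the order is found by pushing
- lever_r_grip (a point): middle of the red crossbar of lever_r: a round bar 20 mm thick and 50 mm long along the locker y axis, at the end of a steel rod 13 mm thick, 85 mm from the pivot. At angle 0 it lies 41 mm in front of the pivot (locker -x) and 75 mm above it, at angle 1.0 41 mm behind it at the same height
- mount_r: fixed mount of lever_r: dark plate 130 x 50 mm on the locker top; origin under its centre, 15 mm below the lever pivot (pivot 115 mm above the shelf, its axis along the locker y axis); it carries the lever
- lever_p (a joint): angle (rad) of another of three identical levers: 0 = unlocked, leaning 29 degrees to the robot side (locker -x); 1.0 = locked, against its stop, leaning 29 degrees to the far side (+x). Free, it needs about 3 N at the crossbar (start it slowly: hit fast it kicks back with 10 N and more) and stays where left; blocked, it gives 0.06 to 0.12 rad (5 to 10 mm) and stops. The letter tells neither place nor order: places are shuffled and the order is found by pushing
- lever_p_grip (a point): middle of the red crossbar of lever_p: a round bar 20 mm thick and 50 mm long along the locker y axis, at the end of a steel rod 13 mm thick, 85 mm from the pivot. At angle 0 it lies 41 mm in front of the pivot (locker -x) and 75 mm above it, at angle 1.0 41 mm behind it at the same height
- mount_p: fixed mount of lever_p: dark plate 130 x 50 mm on the locker top; origin under its centre, 15 mm below the lever pivot (pivot 115 mm above the shelf, its axis along the locker y axis); it carries the lever
- lever_q (a joint): angle (rad) of another of three identical levers: 0 = unlocked, leaning 29 degrees to the robot side (locker -x); 1.0 = locked, against its stop, leaning 29 degrees to the far side (+x). Free, it needs about 3 N at the crossbar (start it slowly: hit fast it kicks back with 10 N and more) and stays where left; blocked, it gives 0.06 to 0.12 rad (5 to 10 mm) and stops. The letter tells neither place nor order: places are shuffled and the order is found by pushing
- lever_q_grip (a point): middle of the red crossbar of lever_q: a round bar 20 mm thick and 50 mm long along the locker y axis, at the end of a steel rod 13 mm thick, 85 mm from the pivot. At angle 0 it lies 41 mm in front of the pivot (locker -x) and 75 mm above it, at angle 1.0 41 mm behind it at the same height
- mount_q: fixed mount of lever_q: dark plate 130 x 50 mm on the locker top; origin under its centre, 15 mm below the lever pivot (pivot 115 mm above the shelf, its axis along the locker y axis); it carries the lever
- tweezers_tin: flat silver tin 45 x 110 x 18 mm lying loose on the rear part of the locker top, about 100 mm behind the middle of the lever row; origin under its centre
- soap_dish: round white ceramic soap dish, 80 mm across, 25 mm high, loose on the turntable caddy; origin under its centre
- pill_bottle: orange pill bottle, closed and empty, 44 mm across, 85 mm high, loose on the caddy; origin under its centre
- pumice: green glass pumice stone 70 x 45 x 30 mm, loose on the caddy; origin under its centre
- tumbler: blue ceramic tumbler, 72 mm across, 100 mm high, standing left of the locker; origin under its centre
- lotion: white lotion bottle, 60 mm across, 150 mm high, standing left of the locker; origin under its centre
- nail_brush: wooden nail brush with a bow handle, 120 x 50 x 58 mm, bristles down on the shelf, front left; origin under its centre

How it is judged:
At the end, for the whole second after the job is handed in: All three levers stand at more than 0.9 rad of their 1.0 rad swing (fully over to the far side), at rest, and each bystander is within 50 mm of where it began (value of joint each of lever_r, lever_p, lever_q above 0.9 rad and velocity of joint each of lever_r, lever_p, lever_q below 0.1 rad/s and distance of each of tweezers_tin, soap_dish, pill_bottle, pumice, tumbler, lotion, nail_brush from where it was at the start of the episode below 0.05 m); the robot touches nothing.
It fails at once if a lever is pushed with more than 60 N (a blocked one forced) (contact force between any of the arm, the fingers and mount_r above 60 N or contact force between any of the arm, the fingers and mount_p above 60 N or contact force between any of the arm, the fingers and mount_q above 60 N).
It fails at once if a bystander is moved by more than 50 mm (distance of any of tweezers_tin, soap_dish, pill_bottle, pumice, tumbler, lotion, nail_brush from where it was at the start of the episode above 0.05 m).
It also fails if it takes over 61 s, if anything falls off the work surface, if the arm or the gripper's body presses on something with over 40 N, if the wrist force passes 120 N, or if a joint passes its speed limit or range.

## Robot

A 6-joint arm with a two-finger parallel gripper is mounted at the origin on the work surface. World frame = base frame: x ahead of the robot, y to its left, z up, the work surface at z = 0. Lengths are in m, angles in rad, forces in N, time in s.
With the tool pointing down it reaches from about 0.35 to 0.975 m from the base axis. Payload 4.9 kg.
Tool frame: the origin (TCP) lies at the very end of the fingers, on their centre line; the grasp point (between the pads) lies 19 mm behind it; z points along the fingers, y is the line along which they close (so a half turn about z gives the same grasp; the last joint's range is limited). The gripper opens to 85 mm and grips with 20 to 120 N. Pads are 22 mm wide; open, the fingers measure 114 mm over their backs; the gripper's body (76 mm by 85 mm) begins 54 mm behind the grasp point. The pads swing forward as they close: fully open they stand 13 mm farther back than shut.
Start: joints at [1.168, 0.053, 1.613, -0, 1.476, -0.119], TCP at [0.175, 0.6, 0.231] pointing down, gripper open.
Joint ranges: [-3.01, 3.01], [-1.01, 2.22], [0.06, 2.58], [-1.02, 4.17], [0.09, 2.62], [-3.14, 3.14]. Speed limits (rad/s): [2.57, 2.57, 3.14, 3.14, 3.14, 3.14].

## Interface

Orientations are given as a rotation vector (axis times angle).
In Python, from station import ctrl, imaging gives the robot as it stands.
- The arm moves only by the tool play_rows, never from a script. Its argument "series" is a list of rows, each a list of 3 entries, a list of its own where there are three numbers: the opening, from 0 (shut) to 1 (fully open), then the shift along the tool's x, y, z each as a share of 0.05 m, from -1 to 1, then the turn, a rotation vector about the tool's x, y, z each as a share of 8 degrees, from -1 to 1. In form: [[grip, [dx, dy, dz], [ax, ay, az]], ...]. A call has 1 to 8 rows; each row shifts and turns the commanded pose from where the row before left it, along the tool's axes as they then stand; what a row does not reach is not made up. A row lasts 1/8 s, in which the tool goes at most 62.5 mm and 10.7 degrees, less where a joint would pass 70% of its speed; a pose out of reach is approached as far as the arm can. A call with a number of a shift or a turn outside -1 to 1 is refused whole. A call with a gripper value outside its range is refused whole. The fingers move at their own pace and stop on an object; "force" is the grip in N (left out, the last holds). Time passes only in rows, so rows that do not move let the fingers close. It gives the time, the measured TCP pose, the force, the opening and the grip force at its end, in the units of the state.
- ctrl.get_obs(): the state, without advancing time (a new reading comes with each control period).
- imaging.get_image(name): name is "scene" or "top" or "wrist"; returns a dict with "color" (420x560x3 uint8, blue, green, red), "fx", "fy", "cx", "cy" (pixels), "extrinsics" (4x4, takes a point from world to camera coordinates); the wrist camera has in their place "hand_eye" (4x4, takes a point from camera to tool coordinates, whose origin is the TCP and whose axes are the flange's). Camera axes: x right, y down, z forward; pixel columns grow to the right and rows downward; lengths in m; the calibration is good to about 2 mm. A picture is of the moment at which its call begins: read the wrist's pose just before it. There is no depth.
- ctrl.finish_job(): hands the job in; it is judged then, once.
The state is a dict: "t": time; "q": joint angles; "dq": joint speeds; "effort": joint torques, N m; "tool_pos": TCP position; "tool_rot": TCP orientation; "contact_force": force on the tool from outside, world axes, zero at the start; "wrist_torque": the same for the moment, N m; "opening": finger opening in m; "grip_force": force on a finger pad.
Only numpy, scipy, OpenCV 4.12 (cv2) and the standard library are available. Lean on these libraries where they do the work, as an engineer would, in place of code of your own. Each camera call takes 0.05 s, during which the arm holds its last target. There are 200 camera calls.

## Working session

There is one attempt and no reset: what is moved stays moved. The work goes in short steps, Python scripts to look and compute and a tool call to move; the robot and the scene stay as the last step left them, time stands still between calls to the robot, and variables do not carry over. Pictures are saved under pics/ and viewed, at most 10 in all, crops included, and the job is handed in when it is done.

Besides the shell and the picture viewer there is one more tool, called after "Request:" as name([rows], argument=value, ...), one row to a line, values as JSON. play_rows: Moves the arm, as the interface text tells. Shift numbers are shares of 0.05 m and turn numbers shares of 8 degrees, none past 1 either way. Its arguments: {"type":"object","properties":{"series":{"type":"array"},"force":{"type":"number"}},"required":["series"]}

```bash
mkdir -p pics; python3 - <<'E'
from station import ctrl, imaging
import cv2,numpy as np
o=ctrl.get_obs();print({k:np.round(v,3).tolist() for k,v in o.items()})
for n in("scene","top"):
    im=imaging.get_image(n);cv2.imwrite(f"pics/{n}.png",im["color"])
    np.savez(f"{n}.npz",**im);print(n,im["fx"],im["cx"],im["cy"],np.round(im["extrinsics"],3).tolist())
E
```

```text
{'t': 0.0, 'q': [1.168, 0.053, 1.614, -0.0, 1.476, -0.119], 'dq': [-0.003, 0.0, 0.002, -0.0, -0.0, -0.0], 'effort': [-0.002, -39.368, -37.017, -0.0, 0.007, 0.0], 'tool_pos': [0.175, 0.599, 0.23], 'tool_rot': [-0.444, -3.11, 0.003], 'contact_force': [1.005, 0.032, -0.346], 'wrist_torque': [-0.023, -0.007, -0.037], 'grip_force': 0.0, 'opening': 0.085}
scene 431.72940029059237 278.90790059397176 205.12690830776643 [[-0.022, 1.0, -0.017, 0.028], [0.758, 0.006, -0.652, -0.255], [-0.652, -0.028, -0.758, 1.784], [0.0, 0.0, 0.0, 1.0]]
top 406.3598969056421 288.1748544704324 206.80070992952852 [[-0.016, -1.0, 0.022, -0.035], [-0.998, 0.015, -0.056, 0.485], [0.056, -0.023, -0.998, 1.172], [0.0, 0.0, 0.0, 1.0]]
```

View pics/scene.png

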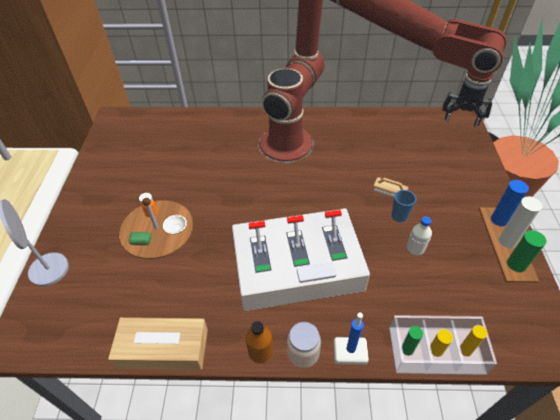

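View pics/top.png

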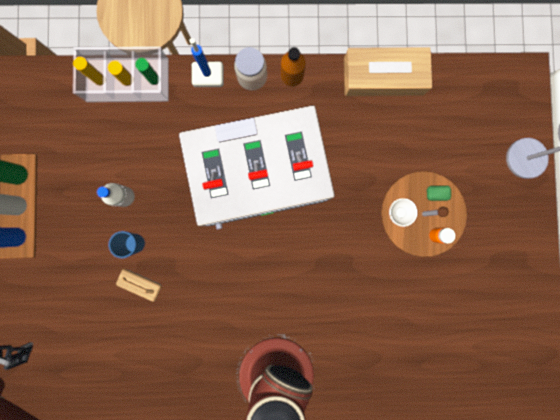

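The scene camera looks from the far side. In the top view the three red bars are at about (213,185), (258,175) and (302,166), and the tin is at (237,130). The locker is slightly yawed. Next I measure the bars.

```bash
cat > h.py <<'E'
import cv2,numpy as np
def ray(im,uv,z):
    E=im["extrinsics"];R,t=E[:3,:3],E[:3,3];c=-R.T@t
    d=R.T@np.array([(uv[0]-im["cx"])/im["fx"],(uv[1]-im["cy"])/im["fy"],1]);return c+d*(z-c[2])/d[2]
def bars(im,z=.19,box=(150,100,350,230)):
    h=cv2.cvtColor(im["color"],cv2.COLOR_BGR2HSV)
    m=(((h[...,0]<6)|(h[...,0]>174))&(h[...,1]>200)&(h[...,2]>150)).astype(np.uint8)
    k=np.zeros_like(m);k[box[1]:box[3],box[0]:box[2]]=1
    n,_,s,c=cv2.connectedComponentsWithStats(m*k)
    return [(c[i],s[i,4],ray(im,c[i],z)) for i in range(1,n) if s[i,4]>25]
E
python3 - <<'E'
from h import *
from scipy.spatial.transform import Rotation as R
for n,b in(("top",(150,100,350,230)),("scene",(230,190,370,290))):
    im=dict(np.load(n+".npz"));r=bars(im,.192,b)
    for x in r:print(n,x[0].round(1),x[1],x[2].round(4))
    p=sorted([x[2] for x in r],key=lambda p:p[1]);d=p[-1]-p[0];print(np.degrees(np.arctan2(-d[0],d[1])),np.linalg.norm(d))
print(R.from_rotvec([-.444,-3.11,.003]).as_matrix().round(3))
E
```

```text
top [302.  165.1] 113 [ 0.5782 -0.0747  0.192 ]
top [257.7 174.3] 113 [0.5566 0.0361 0.192 ]
top [212.7 183.7] 115 [0.5346 0.1477 0.192 ]
11.111235843547867 0.22657704608696355
scene [332.4 213.2] 63 [0.5322 0.1473 0.192 ]
scene [295.  218.7] 63 [0.5541 0.0358 0.192 ]
scene [256.4 224.5] 64 [ 0.5769 -0.0772  0.192 ]
11.256802244268616 0.22896918866491756
[[-0.96   0.28  -0.   ]
 [ 0.28   0.96  -0.002]
 [-0.    -0.002 -1.   ]]
```

Request:
play_rows([
  [0, [-0.7, -0.6, 0], [0, 0, 0]],
  [0, [-0.7, -0.6, 0], [0, 0, 0]],
  [0, [-0.7, -0.6, 0], [0, 0, 0]],
  [0, [-0.7, -0.6, 0], [0, 0, 0]],
  [0, [-0.7, -0.6, 0], [0, 0, 0]],
  [0, [-0.7, -0.6, 0], [0, 0, 0]],
  [0, [-0.7, -0.6, 0], [0, 0, 0]],
  [0, [-0.7, -0.6, 0], [0, 0, 0]],
], force=40)

```text
t: 1.1
tool_pos: [0.3769, 0.2897, 0.2309]
tool_rot: [-0.444, -3.11, 0.0]
contact_force: [0.6, 0.5, -0.6]
opening: -0.0001
grip_force: 0.0
```

Request:
play_rows([
  [0, [-0.7, -0.6, 0], [0, 0, 0]],
  [0, [-0.7, -0.6, 0], [0, 0, 0]],
  [0, [-0.7, -0.6, 0], [0, 0, 0]],
  [0, [0, 0, 0], [0, 0, -0.86]],
  [0, [0, 0, 0], [0, 0, -0.86]],
  [0, [0, 0, 0], [0, 0, -0.86]],
  [0, [0, 0, 0], [0, 0, -0.86]],
  [0, [0, 0, 0], [0, 0, 0]],
])

```text
t: 2.1
tool_pos: [0.4519, 0.1753, 0.2308]
tool_rot: [0.306, -3.126, 0.0]
contact_force: [0.1, -0.9, -0.0]
opening: -0.0001
grip_force: 0.0
```

Request:
play_rows([
  [0, [0, -0.86, 0], [0, 0, 0]],
  [0, [0, 0, 0.5], [0, 0, 0]],
  [0, [0, 0, 0.5], [0, 0, 0]],
  [0, [-0.4, 0, 0], [0, 0, 0]],
  [0, [-0.2, 0, 0], [0, 0, 0]],
  [0, [-0.1, 0, 0], [0, 0, 0]],
  [0, [-0.05, 0, 0], [0, 0, 0]],
  [0, [-0.05, 0, 0], [0, 0, 0]],
])

```text
t: 3.1
tool_pos: [0.4999, 0.1411, 0.1816]
tool_rot: [-0.308, 3.126, -0.0]
contact_force: [0.1, 0.2, -0.1]
opening: -0.0001
grip_force: 0.0
```

Request:
play_rows([
  [0, [-0.05, 0, 0], [0, 0, 0]],
  [0, [-0.05, 0, 0], [0, 0, 0]],
  [0, [-0.05, 0, 0], [0, 0, 0]],
  [0, [-0.05, 0, 0], [0, 0, 0]],
])

```text
t: 3.6
tool_pos: [0.5098, 0.143, 0.1813]
tool_rot: [0.308, -3.126, -0.0]
contact_force: [-0.9, -0.8, -0.7]
opening: -0.0002
grip_force: 0.0
```

Request:
play_rows([
  [0, [-0.05, 0, 0], [0, 0, 0]],
  [0, [-0.05, 0, 0], [0, 0, 0]],
  [0, [-0.05, 0, 0], [0, 0, 0]],
])

```text
t: 3.98
tool_pos: [0.516, 0.1443, 0.1818]
tool_rot: [0.308, -3.123, 0.001]
contact_force: [-6.3, -2.1, 5.4]
opening: -0.0002
grip_force: 3.4
```

Request:
play_rows([
  [0, [-0.05, 0, 0], [0, 0, 0]],
  [0, [-0.05, 0, 0], [0, 0, 0]],
])

```text
t: 4.22
tool_pos: [0.5206, 0.1452, 0.1822]
tool_rot: [0.308, -3.122, 0.001]
contact_force: [-9.7, -2.0, 8.4]
opening: -0.0002
grip_force: 5.3
```

Request:
play_rows([
  [0, [-0.04, 0, 0], [0, 0, 0]],
  [0, [-0.04, 0, 0], [0, 0, 0]],
])

```text
t: 4.47
tool_pos: [0.5238, 0.1458, 0.1825]
tool_rot: [0.308, -3.12, 0.001]
contact_force: [-14.2, -2.9, 12.5]
opening: -0.0006
grip_force: 7.0
```

```bash
python3 - <<'E'
from h import *
from station import imaging
im=imaging.get_image("scene")
for x in bars(im,.192,(230,190,370,290)):
    l=x[2];print(x[0].round(1),x[1],l.round(4),'u',.981*l[0]+.194*l[1])
E
```

```text
[333.8 214.8] 66 [0.538 0.151 0.192] u 0.5570994845763867
[295.1 218.8] 64 [0.5543 0.0361 0.192 ] u 0.5507547970624106
[256.3 224.4] 61 [ 0.5766 -0.0775  0.192 ] u 0.5505664639959391
```

Request:
play_rows([
  [0, [0.35, 0, 0], [0, 0, 0]],
  [0, [0.35, 0, 0], [0, 0, 0]],
  [0, [0, -0.76, 0], [0, 0, 0]],
  [0, [0, -0.76, 0], [0, 0, 0]],
  [0, [0, -0.76, 0], [0, 0, 0]],
  [0, [-0.2, 0, 0], [0, 0, 0]],
  [0, [-0.05, 0, 0], [0, 0, 0]],
  [0, [-0.05, 0, 0], [0, 0, 0]],
])

```text
t: 5.52
tool_pos: [0.5285, 0.0314, 0.1812]
tool_rot: [0.31, -3.126, -0.0]
contact_force: [0.6, -0.5, -0.2]
opening: -0.0003
grip_force: 0.0
```

Request:
play_rows([
  [0, [-0.05, 0, -0.01], [0, 0, 0]],
  [0, [-0.05, 0, -0.02], [0, 0, 0]],
  [0, [-0.05, 0, -0.02], [0, 0, 0]],
  [0, [-0.05, 0, -0.02], [0, 0, 0]],
])

```text
t: 6.02
tool_pos: [0.5374, 0.0325, 0.1848]
tool_rot: [0.308, -3.123, -0.0]
contact_force: [-6.4, -0.4, 4.2]
opening: 0.0004
grip_force: 3.0
```

Request:
play_rows([
  [0, [-0.05, 0, -0.02], [0, 0, 0]],
  [0, [-0.05, 0, -0.02], [0, 0, 0]],
])

```text
t: 6.28
tool_pos: [0.5427, 0.0334, 0.1876]
tool_rot: [0.308, -3.125, 0.0]
contact_force: [-5.1, 0.2, 4.9]
opening: -0.0002
grip_force: 2.7
```

Request:
play_rows([
  [0, [-0.05, 0, -0.02], [0, 0, 0]],
  [0, [-0.04, 0, -0.02], [0, 0, 0]],
])

```text
t: 6.52
tool_pos: [0.5474, 0.0342, 0.1895]
tool_rot: [0.308, -3.126, 0.0]
contact_force: [-4.0, 0.1, 3.9]
opening: -0.0002
grip_force: 2.3
```

Request:
play_rows([
  [0, [-0.06, 0, 0], [0, 0, 0]],
  [0, [-0.08, 0, 0], [0, 0, 0]],
  [0, [-0.08, 0, 0], [0, 0, 0]],
  [0, [-0.08, 0, 0], [0, 0, 0]],
  [0, [-0.08, 0, 0], [0, 0, 0]],
  [0, [-0.08, 0, 0], [0, 0, 0]],
  [0, [-0.08, 0, 0.01], [0, 0, 0]],
  [0, [-0.08, 0, 0.01], [0, 0, 0]],
])

```text
t: 7.52
tool_pos: [0.5783, 0.0404, 0.1877]
tool_rot: [-0.308, 3.126, 0.0]
contact_force: [-2.9, -0.8, 2.2]
opening: 0.0001
grip_force: 1.3
```

Request:
play_rows([
  [0, [-0.07, 0, 0.02], [0, 0, 0]],
  [0, [-0.07, 0, 0.02], [0, 0, 0]],
  [0, [-0.07, 0, 0.02], [0, 0, 0]],
  [0, [-0.07, 0, 0.02], [0, 0, 0]],
  [0, [-0.07, 0, 0.02], [0, 0, 0]],
  [0, [-0.06, 0, 0.02], [0, 0, 0]],
])

```text
t: 8.28
tool_pos: [0.5983, 0.0444, 0.1817]
tool_rot: [-0.308, 3.126, 0.0]
contact_force: [-2.1, 0.1, 1.6]
opening: -0.0001
grip_force: 1.1
```

Request:
play_rows([
  [0, [-0.06, 0, 0.02], [0, 0, 0]],
  [0, [-0.06, 0, 0.02], [0, 0, 0]],
  [0, [-0.05, 0, 0.01], [0, 0, 0]],
  [0, [-0.05, 0, 0.01], [0, 0, 0]],
])

```text
t: 8.78
tool_pos: [0.6089, 0.0465, 0.1786]
tool_rot: [0.308, -3.126, 0.0]
contact_force: [-2.2, -0.4, 1.2]
opening: -0.0001
grip_force: 1.3
```

Request:
play_rows([
  [0, [-0.05, 0, 0], [0, 0, 0]],
  [0, [-0.05, 0, 0], [0, 0, 0]],
])

```text
t: 9.02
tool_pos: [0.6132, 0.0474, 0.1778]
tool_rot: [0.308, -3.124, -0.0]
contact_force: [-2.9, -0.2, -0.5]
opening: -0.0001
grip_force: 1.2
```

Request:
play_rows([
  [0, [-0.05, 0, 0], [0, 0, 0]],
  [0, [-0.05, 0, 0], [0, 0, 0]],
])

```text
t: 9.28
tool_pos: [0.6146, 0.0478, 0.1774]
tool_rot: [0.307, -3.114, 0.001]
contact_force: [-19.0, -4.7, 5.6]
opening: -0.0002
grip_force: 10.5
```

Request:
play_rows([
  [0, [-0.05, 0, 0], [0, 0, 0]],
  [0, [-0.05, 0, 0], [0, 0, 0]],
])

```text
t: 9.52
tool_pos: [0.6153, 0.0479, 0.1772]
tool_rot: [0.306, -3.101, 0.002]
contact_force: [-35.1, -7.4, 14.8]
opening: 0.0002
grip_force: 19.6
```

Request:
play_rows([
  [0, [0.3, 0, 0], [0, 0, 0]],
  [0, [0.9, 0, -0.08], [0, 0, 0]],
  [0, [0.9, 0, 0], [0, 0, 0]],
  [0, [0, -0.76, 0], [0, 0, 0]],
  [0, [0, -0.76, 0], [0, 0, 0]],
  [0, [0, -0.76, 0], [0, 0, 0]],
  [0, [0, 0, 0], [0, 0, 0]],
])

```text
t: 10.4
tool_pos: [0.5439, -0.0849, 0.1834]
tool_rot: [-0.303, 3.124, -0.001]
contact_force: [0.1, -0.3, 0.5]
opening: 0.0005
grip_force: 0.0
```

```bash
python3 - <<'E'
from h import *
from station import imaging,ctrl
im=imaging.get_image("scene")
for x in bars(im,.192,(230,190,370,290)):
    l=x[2];print(x[0].round(1),x[1],l.round(4),'u',.981*l[0]+.194*l[1],'v',-.194*l[0]+.981*l[1])
p=ctrl.get_obs()["tool_pos"];print(p,.981*p[0]+.194*p[1],-.194*p[0]+.981*p[1])
E
```

```text
[333.5 214.4] 56 [0.5368 0.1503 0.192 ] u 0.5557203500183925 v 0.04327409676826868
[256.4 224.5] 64 [ 0.5769 -0.0772  0.192 ] u 0.5509497710764528 v -0.18766456332404982
[300.4 241. ] 75 [0.6351 0.0508 0.192 ] u 0.6328459062044175 v -0.0734021575376606
[ 0.54354415 -0.08361659  0.18314516] 0.5169951947534334 -0.1874754453143255
```

Request:
play_rows([
  [0, [-0.1, 0, 0.03], [0, 0, 0]],
  [0, [-0.05, 0, 0], [0, 0, 0]],
  [0, [-0.05, 0, -0.02], [0, 0, 0]],
  [0, [-0.05, 0, -0.02], [0, 0, 0]],
  [0, [-0.05, 0, -0.02], [0, 0, 0]],
  [0, [-0.05, 0, -0.02], [0, 0, 0]],
])

```text
t: 11.2
tool_pos: [0.5591, -0.0795, 0.1853]
tool_rot: [0.308, -3.123, -0.0]
contact_force: [-7.6, -0.9, 3.5]
opening: -0.0002
grip_force: 3.0
```

Request:
play_rows([
  [0, [-0.05, 0, -0.02], [0, 0, 0]],
  [0, [-0.05, 0, -0.02], [0, 0, 0]],
])

```text
t: 11.45
tool_pos: [0.5642, -0.0786, 0.1882]
tool_rot: [0.308, -3.124, -0.0]
contact_force: [-6.7, 0.3, 5.4]
opening: 0.0005
grip_force: 3.1
```

Request:
play_rows([
  [0, [-0.05, 0, -0.02], [0, 0, 0]],
  [0, [-0.05, 0, 0], [0, 0, 0]],
])

```text
t: 11.7
tool_pos: [0.5694, -0.0779, 0.1893]
tool_rot: [0.308, -3.125, 0.001]
contact_force: [-5.0, -1.3, 4.3]
opening: -0.0002
grip_force: 2.7
```

Request:
play_rows([
  [0, [-0.06, 0, 0], [0, 0, 0]],
  [0, [-0.08, 0, 0], [0, 0, 0]],
  [0, [-0.08, 0, 0], [0, 0, 0]],
  [0, [-0.08, 0, 0], [0, 0, 0]],
  [0, [-0.08, 0, 0], [0, 0, 0]],
  [0, [-0.08, 0, 0], [0, 0, 0]],
  [0, [-0.08, 0, 0.01], [0, 0, 0]],
  [0, [-0.08, 0, 0.01], [0, 0, 0]],
])

```text
t: 12.7
tool_pos: [0.6005, -0.0713, 0.1872]
tool_rot: [-0.308, 3.126, 0.0]
contact_force: [-2.2, -1.1, 3.6]
opening: -0.0001
grip_force: 1.5
```

Request:
play_rows([
  [0, [-0.07, 0, 0.02], [0, 0, 0]],
  [0, [-0.07, 0, 0.02], [0, 0, 0]],
  [0, [-0.07, 0, 0.02], [0, 0, 0]],
  [0, [-0.07, 0, 0.02], [0, 0, 0]],
  [0, [-0.07, 0, 0.02], [0, 0, 0]],
  [0, [-0.06, 0, 0.02], [0, 0, 0]],
  [0, [-0.06, 0, 0.02], [0, 0, 0]],
  [0, [-0.06, 0, 0.02], [0, 0, 0]],
])

```text
t: 13.7
tool_pos: [0.6267, -0.0663, 0.1796]
tool_rot: [-0.308, 3.126, -0.0]
contact_force: [-2.5, -0.2, 3.8]
opening: -0.0001
grip_force: 1.5
```

Request:
play_rows([
  [0, [-0.05, 0, 0.01], [0, 0, 0]],
  [0, [-0.05, 0, 0.01], [0, 0, 0]],
  [0, [-0.05, 0, 0], [0, 0, 0]],
  [0, [-0.05, 0, 0], [0, 0, 0]],
  [0, [-0.05, 0, 0], [0, 0, 0]],
])

```text
t: 14.32
tool_pos: [0.636, -0.0642, 0.1769]
tool_rot: [0.307, -3.118, -0.0]
contact_force: [-12.3, -3.7, 3.5]
opening: -0.0004
grip_force: 6.7
```

Request:
play_rows([
  [0, [-0.05, 0, 0], [0, 0, 0]],
  [0, [-0.04, 0, 0], [0, 0, 0]],
])

```text
t: 14.58
tool_pos: [0.6367, -0.0641, 0.1767]
tool_rot: [0.306, -3.108, 0.0]
contact_force: [-25.6, -4.0, 10.0]
opening: 0.0
grip_force: 14.2
```

Request:
play_rows([
  [0, [0.3, 0, 0], [0, 0, 0]],
  [0, [0.9, 0, -0.08], [0, 0, 0]],
  [0, [0.9, 0, 0], [0, 0, 0]],
  [0, [0, 0.91, 0], [0, 0, 0]],
  [0, [0, 0.91, 0], [0, 0, 0]],
  [0, [0, 0.91, 0], [0, 0, 0]],
  [0, [0, 0.91, 0], [0, 0, 0]],
  [0, [0, 0.91, 0.03], [0, 0, 0]],
])

```text
t: 15.58
tool_pos: [0.4958, 0.1415, 0.1814]
tool_rot: [-0.308, 3.123, 0.002]
contact_force: [0.8, 0.4, -0.5]
opening: -0.0001
grip_force: 0.0
```

```bash
python3 - <<'E'
from h import *
from station import imaging,ctrl
im=imaging.get_image("scene")
for x in bars(im,.192,(230,190,370,290)):
    l=x[2];print(x[0].round(1),x[1],l.round(4),'u',.981*l[0]+.194*l[1],'v',-.194*l[0]+.981*l[1])
p=ctrl.get_obs()["tool_pos"];print(p,.981*p[0]+.194*p[1],-.194*p[0]+.981*p[1])
E
```

```text
[333.6 214.4] 55 [0.5366 0.1506 0.192 ] u 0.5556007314142104 v 0.04361132152124639
[300.1 241. ] 73 [0.635 0.05  0.192] u 0.6326133806369665 v -0.07411749709886366
[260.3 246.9] 78 [ 0.6567 -0.062   0.192 ] u 0.632181039545616 v -0.18818340403172623
[0.49429631 0.1457063  0.18103201] 0.5131717023762811 0.04704439415555772
```

Request:
play_rows([
  [0, [-0.15, -0.1, 0], [0, 0, 0]],
  [0, [-0.1, 0, 0], [0, 0, 0]],
  [0, [-0.05, 0, -0.02], [0, 0, 0]],
  [0, [-0.05, 0, -0.02], [0, 0, 0]],
  [0, [-0.05, 0, -0.02], [0, 0, 0]],
])

```text
t: 16.25
tool_pos: [0.5164, 0.1383, 0.1839]
tool_rot: [-0.307, 3.126, 0.0]
contact_force: [0.1, 0.7, 0.1]
opening: 0.0001
grip_force: 0.0
```

Request:
play_rows([
  [0, [-0.05, 0, -0.02], [0, 0, 0]],
  [0, [-0.05, 0, -0.02], [0, 0, 0]],
  [0, [-0.05, 0, -0.02], [0, 0, 0]],
])

```text
t: 16.62
tool_pos: [0.5228, 0.14, 0.1867]
tool_rot: [0.308, -3.124, 0.001]
contact_force: [-5.3, -1.4, 2.1]
opening: 0.0001
grip_force: 2.2
```

Request:
play_rows([
  [0, [-0.05, 0, -0.02], [0, 0, 0]],
  [0, [-0.05, 0, 0], [0, 0, 0]],
])

```text
t: 16.88
tool_pos: [0.5285, 0.1412, 0.1884]
tool_rot: [-0.308, 3.126, 0.0]
contact_force: [-3.6, -1.5, 3.4]
opening: -0.0004
grip_force: 2.2
```

Request:
play_rows([
  [0, [-0.06, 0, 0], [0, 0, 0]],
  [0, [-0.08, 0.03, 0], [0, 0, 0]],
  [0, [-0.08, 0, 0], [0, 0, 0]],
  [0, [-0.08, 0, 0], [0, 0, 0]],
  [0, [-0.08, 0, 0], [0, 0, 0]],
  [0, [-0.08, 0, 0], [0, 0, 0]],
  [0, [-0.08, 0, 0.01], [0, 0, 0]],
  [0, [-0.08, 0, 0.01], [0, 0, 0]],
])

```text
t: 17.88
tool_pos: [0.5588, 0.1487, 0.1867]
tool_rot: [-0.308, 3.126, 0.0]
contact_force: [-2.1, -0.8, 2.5]
opening: -0.0001
grip_force: 1.3
```

Request:
play_rows([
  [0, [-0.07, 0, 0.02], [0, 0, 0]],
  [0, [-0.07, 0, 0.02], [0, 0, 0]],
  [0, [-0.07, 0, 0.02], [0, 0, 0]],
  [0, [-0.07, 0, 0.02], [0, 0, 0]],
  [0, [-0.07, 0, 0.02], [0, 0, 0]],
  [0, [-0.06, 0, 0.02], [0, 0, 0]],
  [0, [-0.06, 0, 0.02], [0, 0, 0]],
  [0, [-0.06, 0, 0.02], [0, 0, 0]],
])

```text
t: 18.88
tool_pos: [0.5849, 0.1539, 0.1791]
tool_rot: [-0.308, 3.126, 0.0]
contact_force: [-2.0, -0.5, 2.7]
opening: 0.0001
grip_force: 1.4
```

Request:
play_rows([
  [0, [-0.05, 0, 0.01], [0, 0, 0]],
  [0, [-0.05, 0, 0.01], [0, 0, 0]],
  [0, [-0.05, 0, 0], [0, 0, 0]],
  [0, [-0.05, 0, 0], [0, 0, 0]],
])

```text
t: 19.38
tool_pos: [0.5927, 0.1554, 0.1765]
tool_rot: [0.308, -3.121, 0.001]
contact_force: [-8.9, -2.3, 2.6]
opening: -0.0001
grip_force: 4.7
```

Request:
play_rows([
  [0, [-0.05, 0, 0], [0, 0, 0]],
  [0, [-0.05, 0, 0], [0, 0, 0]],
])

```text
t: 19.62
tool_pos: [0.5936, 0.1555, 0.1761]
tool_rot: [0.307, -3.109, 0.004]
contact_force: [-23.8, -6.5, 9.5]
opening: -0.0003
grip_force: 13.2
```

Request:
play_rows([
  [0, [0.3, 0, 0], [0, 0, 0]],
  [0, [0.9, 0, 0], [0, 0, 0]],
  [0, [0.9, 0, 0], [0, 0, 0]],
  [0, [0.5, 0, -0.9], [0, 0, 0]],
  [0, [0, 0, -0.5], [0, 0, 0]],
  [0, [0, 0, 0], [0, 0, 0]],
  [0, [0, 0, 0], [0, 0, 0]],
])

```text
t: 20.5
tool_pos: [0.4715, 0.1314, 0.2467]
tool_rot: [0.308, -3.126, -0.0]
contact_force: [0.4, -0.1, 0.2]
opening: 0.0002
grip_force: 0.0
```

```bash
python3 - <<'E'
from h import *
from station import imaging,ctrl
im=imaging.get_image("scene");cv2.imwrite("pics/end.png",im["color"])
for x in bars(im,.192,(230,190,370,290)):
    l=x[2];print(x[0].round(1),x[1],'u',.981*l[0]+.194*l[1],'v',-.194*l[0]+.981*l[1])
E
```

```text
[339.5 235. ] 70 u 0.6327418155541388 v 0.04080782797797815
[300.1 241. ] 73 u 0.6326133806369665 v -0.07411749709886366
[260.4 246.9] 76 u 0.6322067459935394 v -0.18775709962495346
```

View pics/end.png

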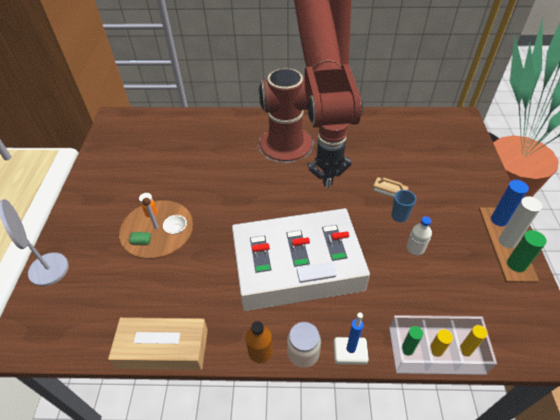

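The end picture shows all three bars over to the far side at (340,235), (300,241) and (260,247). The tin and the other things have not moved, and the arm is clear.

```bash
python3 -c "
from station import ctrl
print(ctrl.finish_job())"
```

```text
the job is handed in; nothing more can be done
None
```

All three levers are thrown fully over (order: middle, right, left as the robot sees them), nothing else appears moved in the final picture, and the job was handed in at about 20.5 s; the judge's verdict was not returned.

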